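# Change the coffee grinder over to coarse and pulse it clear

## Robot

A 7-joint arm with a two-finger parallel gripper is mounted at the origin on a cart in front of the work surface, level with it; the furniture and walls round the work are solid. World frame = base frame: x ahead of the robot, y to its left, z up, the work surface at z = 0. Lengths are in m, angles in rad, forces in N, time in s.
With the tool pointing down it reaches from about 0.4 to 0.875 m from the base axis. Payload 4.4 kg.
Tool frame: the origin (TCP) lies between the finger pads; the fingertips stand nose_length ahead of it and the grasp point (between the pads) lies 11 mm behind it (nose_length is the distance from the TCP to the fingertips, in m); z points along the fingers, y is the line along which they close (so a half turn about z gives the same grasp; the last joint's range is limited). The gripper opens to 85 mm and grips with 20 to 120 N. Pads are 22 mm wide; open, the fingers measure 114 mm over their backs; the gripper's body (76 mm by 85 mm) begins 54 mm behind the grasp point. The pads swing forward as they close: fully open they stand 13 mm farther back than shut.
Start: joints at [-1.232, 0.628, 0.038, 1.517, -0.027, 0.996, -0.02], TCP at [0.256, 0.597, 0.239] pointing down, gripper open.
Joint ranges: [-3.06, 3.06], [-0.37, 2.12], [-1.25, 1.32], [0.18, 2.47], [-1.1, 4.24], [0.23, 1.98], [-2.94, 2.94]. Speed limits (rad/s): [2.57, 2.57, 3.14, 3.14, 3.14, 3.14, 3.14].

## Interface

Orientations are given as a unit quaternion [x, y, z, w].
In Python, from cell import get_state, snapshot, get_calibration, finish_job, nose_length gives the robot as it stands.
- The arm moves only by the shell command python3 -m jog 'ROWS' [FORCE]. ROWS is JSON, a list of rows, each an object with "translation": the shift along the tool's x, y, z normalised to -1 to 1, where 1 is 0.5 m, a list of three; "angular": the turn, a rotation vector about the tool's x, y, z normalised to -1 to 1, where 1 is 0.5 rad, a list of three; "gripper": the opening, from 0 (shut) to 1 (fully open). A call has exactly 8 rows; each row is the pose to reach, as a shift and turn from the pose commanded when the call began, along the tool's axes at that moment; what a row does not reach only later rows make up. A row lasts 1/8 s, in which the tool goes at most 62.5 mm and 10.7 degrees, less where a joint would pass 70% of its speed; a pose out of reach is approached as far as the arm can. A call with a number of a shift or a turn outside -1 to 1 is refused whole. A call with a gripper value outside its range is refused whole. The fingers move at their own pace and stop on an object; FORCE is the grip in N (left out, the last holds). Time passes only in rows, so rows that repeat a pose let the fingers close, or fill a call up. It gives the time, the measured TCP pose, the force, the opening and the grip force at its end, in the units of the state.
- get_state(): the state, without advancing time (a new reading comes with each control period).
- snapshot(name): name is "scene" or "side" or "wrist"; returns (picture, depth): 384x512x3 uint8, blue, green, red; 384x512 float32, m along the optical axis (not along the pixel's ray), 0 where there is no reading.
- get_calibration(name): a dict with "vfov" (degrees; the focal length in pixels is half the picture's height over the tangent of half this angle, whatever the lens; pixels are square), "cx", "cy" (the principal point, pixels), "R" (3x3) and "t" (3): a world point X has camera coordinates R X + t; the wrist camera has in their place "tool_from_camera" (4x4, takes a point from camera to tool coordinates, whose origin is the TCP and whose axes are the flange's). Camera axes: x right, y down, z forward; pixel columns grow to the right and rows downward; lengths in m; the calibration is good to about 2 mm. A picture is of the moment at which its call begins: read the wrist's pose just before it. get_calibration takes no time and is no camera call.
- finish_job(): hands the job in; it is judged then, once.
The state is a dict: "time_s": time; "joint_positions": joint angles; "joint_velocities": joint speeds; "joint_torque": joint torques, N m; "position": TCP position; "tool_rot": TCP orientation; "contact_force": force on the tool from outside, world axes, zero at the start; "torque": the same for the moment, N m; "gripper_width": finger opening in m; "gripper_force": force on a finger pad.
Only numpy, scipy, OpenCV 4.12 (cv2) and the standard library are available. Lean on these libraries where they do the work, as an engineer would, in place of code of your own. Each camera call takes 0.05 s, during which the arm holds its last target. There are 200 camera calls.

## Task

Change the coffee grinder over to coarse: lift its sprung index pin, swing the setting arm clockwise past the middle notch to the last one (biggest dot) and let the pin drop home there. Then put the loose lid fully down into the grinder's mouth to pulse the burrs clear: twist it clockwise against the spring until its brass pointers stand at the orange pulse dots, about halfway to the red lock marks, without ever letting it click into the lock. Finish still holding the lid there, fully down, and leave the pastries and tongs where they are.

Things in the scene. Friction and masses are not known exactly. Their poses are not given: they have to be found in the camera images.
- grinder: small cream coffee grinder, fixed to the counter, mouth rim 165 mm high; origin under the centre of its round body and mouth, at counter height; z up. Its dark foot reaches 62 mm behind the origin and 122 mm ahead of it along its -x (spout and steel cup there). Cream cone round the mouth: 122 mm in diameter. Setting arm and index plate lie on its -x side.
- lid_seat (a point): on the grinder's axis, 147 mm above its origin: the lid's origin lies here when the lid is fully down (flange on rim). Axes as the grinder's. The mouth is a 7 mm thick bayonet ring of 77 mm bore with two entry gaps, 34 degrees wide and out to 95 mm diameter, centred on its +x and -x (black dots on the cone). Below the ring the lugs can run clockwise only (seen from above), 60 degrees.
- pulse_mark (a point): orange pulse dot on the cream cone of the mouth, 57 mm from the axis, 160 mm above the grinder's origin, 30 degrees clockwise from the grinder's +x (a second orange dot lies opposite); its x axis points outward through the dot. The red lock marks lie 57 degrees clockwise of +x and -x.
- lid: loose cream lid with a black plug and wooden grip bar, 0.13 kg, upright; origin at the centre of its underside, z up, x along its grip bar. Plug 71 mm in diameter (62 at its tapered foot), 18 mm high, with two bayonet lugs (15 mm wide, 0.5 to 9 mm high up, out to 44 mm from the axis) on its +x and -x sides; flange 105 mm in diameter from 18 to 24 mm height, with a brass pointer above each lug. The same after half a turn.
- lid_bar (a point): centre of the top of the lid's upright grip bar, 52 mm above the lid's origin; the bar is 66 mm long (lid's x), 16 mm wide (y) and 28 mm high above the flange. The lid goes in with its x along the grinder's x, either way round (4 mm play each way at the lugs, 3 mm round the plug), then turns clockwise.
- grind_collar (a joint): angle of the dark steel setting arm about the grinder's axis, rad, growing clockwise seen from above: 0 = fine notch (start), 0.436 = middle notch, 0.873 = coarse notch (biggest dot; a stop follows 0.02 beyond). Turns with slight friction (0.06 N m) when the pin is out of its notch.
- index_pin (a joint): lift of the sprung index pin on the arm, m: 0 = fully down in a notch, 0.012 = fully up. It leaves the notch at 0.008. The spring pulls down with 5 N (down) to 8 N (up).
- pin_knob (a point): centre of the top of the index pin's black knurled knob, a cylinder 22 mm in diameter, 26 mm high, on a 10 mm high sleeve on the arm; 95 mm from the grinder's axis and, pin down, 154 mm above the grinder's origin. From the axis it stands 205 degrees counter-clockwise of the grinder's +x at the fine notch, 155 at the coarse notch. It moves with arm and pin.
- pulse_switch (a joint): sprung pulse switch inside the mouth, rad, 0 = off. The lugs meet it after 8 degrees of clockwise twist, then it follows the lid (lid angle - 0.14): 0.38 at the orange dots. The spring turns the lid back with 0.035 N m at first, 0.09 at the dots. From 0.6 (lid at 0.75) sprung balls resist with about 0.3 N m more; past 0.74 (lid at 0.88) they snap it on into the lock at 0.86.
- tart: round tart with cream peaks, 107 mm in diameter, 44 mm high, bystander; origin at the centre of its underside
- slice: red-topped cake slice, 70 x 106 x 49 mm, bystander; origin at the centre of its underside
- croissant: croissant, 65 x 133 x 49 mm, bystander; origin at the centre of its underside
- tongs: steel pastry tongs, 315 x 62 x 35 mm, lying along x, bystander; origin at the centre of the underside
- coarse_notch (a point): coarse notch in the steel index plate, 95 mm from the axis, 155 degrees counter-clockwise from the grinder's +x, 102 mm above the grinder's origin.
Not all that is in view belongs to the job. Leave any purple look-alike of the lid alone.

How it is judged:
On the way, in this order (a step that is already met when the one before it is completed fails the run):
1. the index pin is lifted out of its notch (value of joint index_pin above 0.006 m), for 0.1 s.
2. the arm stands at the coarse notch with the pin dropped home (value of joint grind_collar above 0.82 rad and value of joint index_pin below 0.0015 m), for 0.2 s.
3. the lid is fully down in the mouth (z of lid in the frame of lid_seat below 0.0025 m and horizontal distance between lid and lid_seat below 0.005 m), for 0.1 s.
At the end, for the whole second after the job is handed in: Arm at the coarse notch (over 0.82), pin home (under 1.5 mm); lid fully down (2.5 mm), centred (5 mm), upright, its pointers at the orange dots (0.17 rad) with the pulse switch turned, still gripped by the fingers and at rest (all of step 2 and all of step 3 and angle between lid's own z axis and vertical below 0.06 rad and angle between the x axis of lid and the x axis of pulse_mark, either way round below 0.17 rad and value of joint pulse_switch above 0.22 rad and contact force between the fingers and lid above 1 N and angular speed of lid below 0.1 rad/s); the arm keeps its last pose, push and grip.
It fails at once if the lid clicked into the lock (value of joint pulse_switch above 0.81 rad).
It fails at once if a pastry or the tongs were pushed away (distance of any of tart, slice, croissant, tongs from where it was at the start of the episode above 0.03 m).
It also fails if it takes over 54 s, if anything falls off the work surface, if the arm or the gripper's body presses on something with over 40 N, if the wrist force passes 120 N, or if a joint passes its speed limit or range.

## Working session

There is one attempt and no reset: what is moved stays moved. The work goes in short steps, Python scripts to look and compute and a shell command to move; the robot and the scene stay as the last step left them, time stands still between calls to the robot, and variables do not carry over. Pictures are saved under pics/ and viewed, at most 10 in all, crops included, and the job is handed in when it is done.

```bash
ls; mkdir -p pics; python3 - <<'E'
from cell import *
import cv2
s=get_state();print(s, nose_length() if callable(nose_length) else nose_length)
for n in("scene","side"):
    c=get_calibration(n);print(n,c)
    p,d=snapshot(n);cv2.imwrite(f"pics/{n}0.png",p);import numpy as np;np.save(f"pics/{n}0.npy",d)
print(get_calibration("wrist"))
a=cv2.imread("pics/scene0.png");
cv2.imwrite("pics/scene0b.png",cv2.resize(a,(800,600)))
E
```

```text
pics
{'time_s': 0.0, 'joint_positions': array([-1.23182151,  0.6293227 ,  0.03840745,  1.51839898, -0.02699383,
        0.99628941, -0.02002728]), 'joint_velocities': array([-6.46679488e-04, -9.43407616e-05, -1.57597082e-03, -4.38422815e-04,
        1.12893855e-03,  8.68319153e-06,  2.31339331e-03]), 'joint_torque': array([ 6.63680567e-04, -5.63413382e+01,  1.22586530e+00, -1.93443739e+01,
        1.08941988e-02,  1.07522705e-02, -1.40969971e-05]), 'position': array([0.25568957, 0.59692067, 0.23839372]), 'tool_rot': array([ 2.01006879e-01,  9.79589368e-01, -9.32310539e-04, -1.86473565e-04]), 'contact_force': array([-0.58860533, -0.57618593, -0.19464658]), 'torque': array([ 0.01484804,  0.03260815, -0.0017619 ]), 'gripper_force': 0.0, 'gripper_width': 0.08539827285692737} 0.008
scene {'vfov': 56.18885636383969, 'cx': 248.21410407621977, 'cy': 194.36733444577627, 'R': array([[ 0.72169213, -0.69209755,  0.01270633],
       [-0.37695919, -0.40834131, -0.83135982],
       [ 0.58057061,  0.59519607, -0.55558924]]), 't': array([-0.45270391,  0.3240257 ,  0.76991685])}
side {'vfov': 45.417100606018806, 'cx': 258.9799396389746, 'cy': 192.4093159910859, 'R': array([[ 0.35054245,  0.9365358 ,  0.00454855],
       [ 0.67742728, -0.25019935, -0.69173157],
       [-0.64669333,  0.24556259, -0.7221404 ]]), 't': array([-0.24156698, -0.34896458,  2.1070966 ])}
{'vfov': 67.34065233768116, 'cx': 255.81438951676884, 'cy': 192.44616918029945, 'tool_from_camera': array([[ 9.29242664e-04, -9.64802738e-01, -2.62973028e-01,
         6.70033352e-02],
       [ 9.99999567e-01,  8.81416176e-04,  2.99838817e-04,
        -4.20868611e-04],
       [-5.74966311e-05, -2.62973192e-01,  9.64803139e-01,
        -1.34391477e-01],
       [ 0.00000000e+00,  0.00000000e+00,  0.00000000e+00,
         1.00000000e+00]])}
```

View pics/scene0b.png

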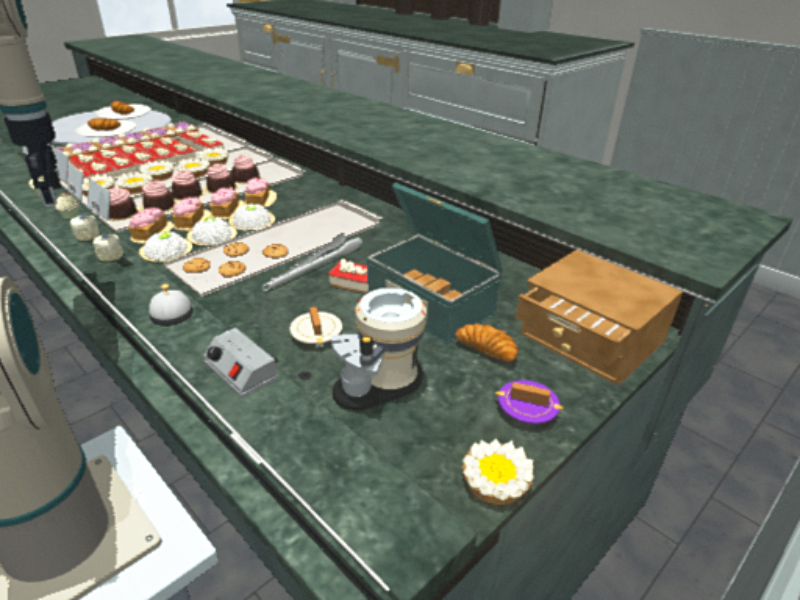

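View pics/side0.png

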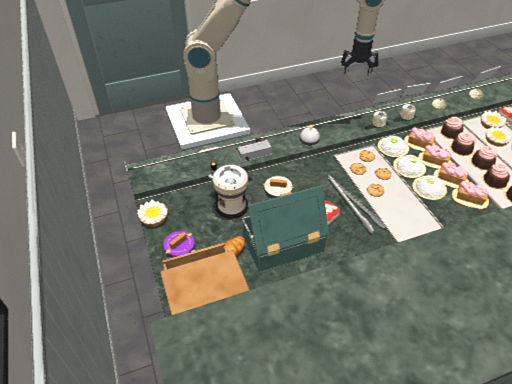

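The scene view shows the grinder mouth at about (250,195), the pin knob at (235,218) and the cream lid at (202,208) in native pixels. The purple look-alike is at (339,257). In the side view the mouth is at (230,176) and the lid at (278,184).

```bash
cat > h.py <<'E'
import numpy as np, cv2
from cell import *
from scipy.spatial.transform import Rotation as Ro
def cloud(name,d,st=None):
    c=get_calibration(name);f=192/np.tan(np.radians(c["vfov"])/2)
    v,u=np.mgrid[0:384,0:512];P=np.dstack([(u-c["cx"])/f*d,(v-c["cy"])/f*d,d])
    if name=="wrist":
        T=c["tool_from_camera"];P=P@T[:3,:3].T+T[:3,3]
        return P@Ro.from_quat(st["tool_rot"]).as_matrix().T+st["position"]
    return (P-c["t"])@c["R"]
def fitcirc(X):
    A=np.c_[2*X[:,:2],np.ones(len(X))];s=np.linalg.lstsq(A,(X[:,:2]**2).sum(1),rcond=None)[0]
    return s[:2],np.sqrt(s[2]+s[:2]@s[:2])
E
python3 - <<'E'
from h import *
ims=[]
for n,(u0,u1,v0,v1) in dict(scene=(180,290,175,265),side=(195,305,150,240)).items():
    d=np.load(f"pics/{n}0.npy");P=cloud(n,d)
    im=cv2.imread(f"pics/{n}0.png");ims.append(cv2.resize(im[v0:v1,u0:u1],None,fx=3.6,fy=3.6,interpolation=2))
    pts=dict(scene=[(250,195),(235,218),(202,200),(202,208),(258,210),(205,215)],side=[(230,176),(278,184),(212,170),(278,188)])[n]
    for p in pts:print(n,p,P[p[1],p[0]].round(3))
cv2.imwrite("pics/crop1.png",np.hstack(ims))
E
```

```text
scene (250, 195) [ 0.595 -0.038  0.137]
scene (235, 218) [ 0.477 -0.106  0.155]
scene (202, 200) [0.553 0.136 0.051]
scene (202, 208) [0.529 0.105 0.048]
scene (258, 210) [ 0.544 -0.12   0.153]
scene (205, 215) [0.533 0.097 0.023]
side (230, 176) [ 0.54  -0.056  0.13 ]
side (278, 184) [0.556 0.127 0.041]
side (212, 170) [ 0.49  -0.109  0.133]
side (278, 188) [0.561 0.126 0.023]
```

View pics/crop1.png

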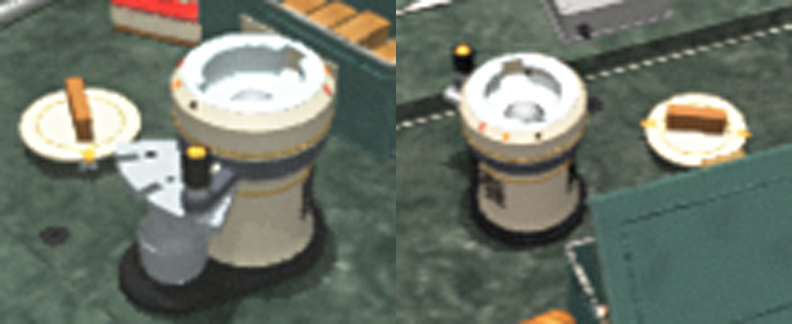

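The enlarged crop shows the cream lid with its wooden bar on the left, and the grinder with its yellow-topped knob at the near side and the index plate fanning towards +y. Next I fit circles to the depth points.

```bash
python3 - <<'E'
from h import *
for n in("scene","side"):
    P=cloud(n,np.load(f"pics/{n}0.npy")).reshape(-1,3);I=cv2.imread(f"pics/{n}0.png").reshape(-1,3).astype(int)
    def near(c,r,z0,z1):
        m=(np.linalg.norm(P[:,:2]-c,axis=1)<r)&(P[:,2]>z0)&(P[:,2]<z1);return m
    m=near([.57,-.08],.085,.158,.175);X=P[m];c,r=fitcirc(X);print(n,"rim",len(X),c.round(4),r.round(4),X[:,2].mean())
    m=near([.57,-.08],.085,.152,.163)&(I.max(1)>130);X=P[m]
    (cc,rr)=cv2.minEnclosingCircle(X[:,:2].astype(np.float32));print(" cone encl",cc,rr)
    m=near([.55,.12],.08,.014,.03);X=P[m];(cc,rr)=cv2.minEnclosingCircle(X[:,:2].astype(np.float32));print(" lid encl",cc,rr,len(X))
    m=near([.55,.12],.08,.044,.058);X=P[m][:,:2];q=X.mean(0);w,V=np.linalg.eigh(np.cov((X-q).T));a=(X-q)@V[:,1]
    print(" bar",len(X),q.round(4),"mid",(q+V[:,1]*(a.max()+a.min())/2).round(4),"len",np.ptp(a),"ang",np.degrees(np.arctan2(*V[::-1,1])))
    m=near([.477,-.106],.03,.150,.16);X=P[m];print(" knob",len(X),X.mean(0),X[:,:2].min(0),X[:,:2].max(0))
    # black dots
    m=near([.57,-.08],.075,.15,.17)&(I.max(1)<70);print(" dark on cone",P[m].round(3)[:12])
    m=near([.57,-.08],.075,.15,.17)&(I[:,2]-I[:,0]>90);print(" orange/red",np.c_[P[m].round(3),I[m]][:14])
E
```

```text
scene rim 475 [ 0.5653 -0.0686] 0.0481 0.16270996327998646
 cone encl (0.5669998526573181, -0.06747734546661377) 0.06113364174962044
 lid encl (0.5447956323623657, 0.128500297665596) 0.055779438465833664 445
 bar 65 [0.5434 0.1248] mid [0.5452 0.1281] len 0.061956544850258574 ang 60.765674251972044
 knob 40 [ 0.47827736 -0.10243342  0.15278411] [ 0.46891345 -0.11168913] [ 0.48728232 -0.09092714]
 dark on cone []
 orange/red [[ 6.13e-01 -9.70e-02  1.61e-01  1.24e+02  1.81e+02  2.43e+02]
 [ 6.20e-01 -9.50e-02  1.57e-01  7.00e+01  1.20e+02  1.78e+02]
 [ 6.14e-01 -1.01e-01  1.59e-01  1.15e+02  1.61e+02  2.07e+02]
 [ 5.22e-01 -3.20e-02  1.61e-01  1.20e+02  1.90e+02  2.49e+02]
 [ 5.21e-01 -3.00e-02  1.57e-01  1.27e+02  1.90e+02  2.54e+02]
 [ 5.20e-01 -3.50e-02  1.60e-01  9.00e+01  1.61e+02  2.50e+02]
 [ 5.18e-01 -3.20e-02  1.56e-01  1.47e+02  2.01e+02  2.45e+02]
 [ 5.97e-01 -1.13e-01  1.59e-01  1.04e+02  1.23e+02  2.23e+02]
 [ 5.99e-01 -1.15e-01  1.57e-01  1.05e+02  1.24e+02  2.36e+02]]
side rim 316 [ 0.5711 -0.0679] 0.0486 0.16326479709323458
 cone encl (0.5701268911361694, -0.06766512244939804) 0.06118443235754967
 lid encl (0.5477449297904968, 0.12893688678741455) 0.056910328567028046 300
 bar 68 [0.5498 0.1284] mid [0.5494 0.1276] len 0.06536905338680271 ang 61.57459895527165
 knob 22 [ 0.48253669 -0.10235024  0.15361755] [ 0.47134793 -0.11249148] [ 0.49267642 -0.09299419]
 dark on cone []
 orange/red [[ 5.96e-01 -1.13e-01  1.62e-01  1.41e+02  1.67e+02  2.41e+02]
 [ 5.94e-01 -1.16e-01  1.56e-01  1.30e+02  1.53e+02  2.31e+02]
 [ 6.15e-01 -9.70e-02  1.60e-01  9.70e+01  1.79e+02  2.55e+02]
 [ 6.16e-01 -9.80e-02  1.56e-01  1.10e+02  1.81e+02  2.54e+02]]
```

Axis at about (0.5685, -0.0677), yaw about -3.5°. The knob is at radius 95 mm, which matches. The lid is at (0.547, 0.128) with its bar at 61°. I'll hover above the knob with the closing line tangential.

```bash
cat >> h.py <<'E'
def go(p,yawy=None,base=None):
    """normalised shift/turn to TCP p with closing line (tool y) at world angle yawy deg"""
    s=get_state();p0,R=(s["position"],Ro.from_quat(s["tool_rot"]).as_matrix()) if base is None else base
    y=np.radians(yawy) if yawy is not None else np.arctan2(R[1,1],R[0,1])
    Y=np.r_[np.cos(y),np.sin(y),0];Z=np.r_[0,0,-1];T=np.c_[np.cross(Y,Z),Y,Z]
    print("tr",(R.T@(np.array(p)-p0)/.5).round(3),"ang",(Ro.from_matrix(R.T@T).as_rotvec()/.5).round(3))
E
python3 -c "
from h import *
go([.4803,-.1024,.25],111.5)"
```

```text
tr [-0.964 -1.109 -0.021] ang [-3.00e-03 -1.00e-03 -1.56e+00]
```

```bash
python3 -m jog '[{"translation":[-0.08,-0.09,-0.02],"angular":[0,0,-0.1],"gripper":0.7},{"translation":[-0.17,-0.18,-0.02],"angular":[0,0,-0.2],"gripper":0.7},{"translation":[-0.25,-0.28,-0.02],"angular":[0,0,-0.32],"gripper":0.7},{"translation":[-0.34,-0.38,-0.02],"angular":[0,0,-0.44],"gripper":0.7},{"translation":[-0.42,-0.48,-0.02],"angular":[0,0,-0.56],"gripper":0.7},{"translation":[-0.51,-0.58,-0.02],"angular":[0,0,-0.68],"gripper":0.7},{"translation":[-0.59,-0.68,-0.02],"angular":[0,0,-0.8],"gripper":0.7},{"translation":[-0.64,-0.72,-0.02],"angular":[0,0,-0.9],"gripper":0.7}]'; python3 -c "
from h import *
go([.4803,-.1024,.25],111.5)"
```

```text
time_s: 1.1
position: [0.4082, 0.1377, 0.2492]
tool_rot: [-0.022, 1.0, -0.0, -0.0]
contact_force: [0.9, 1.0, 0.7]
gripper_width: 0.0597
gripper_force: 0.0
tr [-0.122 -0.486 -0.001] ang [-0.001 -0.002 -0.66 ]
```

```bash
python3 -m jog '[{"translation":[-0.02,-0.09,0],"angular":[0,0,-0.1],"gripper":0.7},{"translation":[-0.04,-0.18,0],"angular":[0,0,-0.2],"gripper":0.7},{"translation":[-0.07,-0.28,0],"angular":[0,0,-0.32],"gripper":0.7},{"translation":[-0.09,-0.37,0],"angular":[0,0,-0.44],"gripper":0.7},{"translation":[-0.11,-0.44,0],"angular":[0,0,-0.56],"gripper":0.7},{"translation":[-0.12,-0.486,0],"angular":[0,0,-0.66],"gripper":0.7},{"translation":[-0.122,-0.486,0],"angular":[0,0,-0.66],"gripper":0.7},{"translation":[-0.122,-0.486,0],"angular":[0,0,-0.66],"gripper":0.7}]'; python3 - <<'E'
from h import *
s=get_state();p,d=snapshot("wrist");P=cloud("wrist",d,s);np.save("pics/w1.npy",P);cv2.imwrite("pics/w1.png",p)
X=P.reshape(-1,3)
m=(np.linalg.norm(X[:,:2]-[.48,-.102],axis=1)<.03)&(X[:,2]>.148)&(X[:,2]<.16)
K=X[m];print(len(K),K.mean(0),cv2.minEnclosingCircle(K[:,:2].astype(np.float32)))
m=(np.linalg.norm(X[:,:2]-[.5685,-.0677],axis=1)<.075)&(X[:,2]>.152)&(X[:,2]<.168)
K=X[m];print(len(K),fitcirc(K),cv2.minEnclosingCircle(K[:,:2].astype(np.float32)))
E
```

```text
time_s: 2.1
position: [0.4799, -0.0982, 0.2491]
tool_rot: [-0.187, 0.982, 0.001, -0.0]
contact_force: [-0.1, -0.7, 0.1]
gripper_width: 0.0595
gripper_force: 0.0
565 [ 0.47725075 -0.10050937  0.15331139] ((0.4779933989048004, -0.10019992291927338), 0.011532789096236229)
5300 (array([ 0.56015733, -0.06730314]), np.float64(0.04790185354855589)) ((0.56584233045578, -0.06524446606636047), 0.061322540044784546)
```

View pics/w1.png

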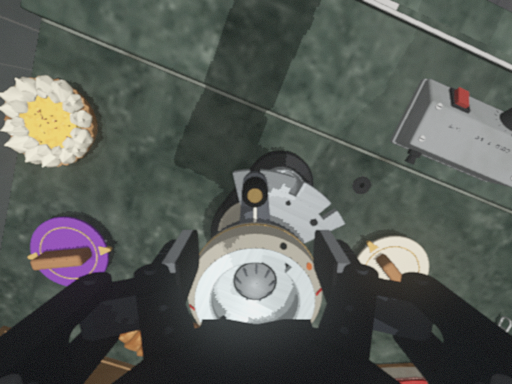

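Wrist view: knob at (255,193), mouth round (255,280), black entry dot at (283,246), orange dot at (309,266), red mark at (318,293). The cream lid is on the right at (390,265).

```bash
python3 - <<'E'
from h import *
P=np.load("pics/w1.npy");c=np.array([.5667,-.0662])
for n,(u,v),o in(("black",(283,246),180),("orange",(309,266),150),("red",(318,293),123)):
    q=P[v-1:v+2,u-1:u+2].reshape(-1,3).mean(0);a=np.degrees(np.arctan2(*(q[:2]-c)[::-1]));print(n,q.round(4),np.hypot(*(q[:2]-c)),"yaw",a-o)
go([.478,-.1002,.137],111.5)
E
```

```text
black [ 0.5093 -0.0615  0.1597] 0.05757086375766012 yaw -4.665405378482632
orange [ 0.5185 -0.0332  0.1596] 0.05841963327666948 yaw -4.4326959242211785
red [ 0.5397 -0.015   0.1601] 0.05793851414506799 yaw -5.1754328481898995
tr [ 0.005 -0.003  0.224] ang [ 0.002 -0.001  0.002]
```

```bash
python3 -m jog '[{"translation":[0.005,-0.003,0.07],"angular":[0,0,0],"gripper":0.6},{"translation":[0.005,-0.003,0.14],"angular":[0,0,0],"gripper":0.6},{"translation":[0.005,-0.003,0.2],"angular":[0,0,0],"gripper":0.6},{"translation":[0.005,-0.003,0.224],"angular":[0,0,0],"gripper":0.6},{"translation":[0.005,-0.003,0.224],"angular":[0,0,0],"gripper":0.1},{"translation":[0.005,-0.003,0.224],"angular":[0,0,0],"gripper":0.1},{"translation":[0.005,-0.003,0.224],"angular":[0,0,0],"gripper":0.1},{"translation":[0.005,-0.003,0.224],"angular":[0,0,0],"gripper":0.1}]' 50
python3 -c "
from h import *
s=get_state();print(s['position'],s['contact_force'],s['torque'])"
```

```text
time_s: 3.15
position: [0.4788, -0.101, 0.1382]
tool_rot: [-0.187, 0.982, 0.0, 0.001]
contact_force: [-1.9, 4.0, 6.6]
gripper_width: 0.0203
gripper_force: 49.4
[ 0.47878675 -0.10103212  0.13818319] [-1.93040064  3.99748284  6.58096706] [0.80854248 0.38442001 0.030686  ]
```

```bash
python3 -m jog '[{"translation":[0,0,-0.005],"angular":[0,0,0],"gripper":0.1},{"translation":[0,0,-0.01],"angular":[0,0,0],"gripper":0.1},{"translation":[0,0,-0.015],"angular":[0,0,0],"gripper":0.1},{"translation":[0,0,-0.02],"angular":[0,0,0],"gripper":0.1},{"translation":[0,0,-0.022],"angular":[0,0,0],"gripper":0.1},{"translation":[0,0,-0.022],"angular":[0,0,0],"gripper":0.1},{"translation":[0,0,-0.022],"angular":[0,0,0],"gripper":0.1},{"translation":[0,0,-0.022],"angular":[0,0,0],"gripper":0.1}]'
python3 - <<'E'
from h import *
s=get_state();print(s['position'])
p,d=snapshot("scene");X=cloud("scene",d).reshape(-1,3)
cv2.imwrite("pics/s2.png",cv2.resize(p[170:250,190:290],None,fx=5,fy=5))
c=np.array([.567,-.066]);p0=s['position'][:2]
r=p0-c;print(np.hypot(*r),np.degrees(np.arctan2(r[1],r[0])))
R=Ro.from_quat(s["tool_rot"]).as_matrix()
for k in range(1,9):
    a=-np.radians(6.25*k);q=c+np.array([[np.cos(a),-np.sin(a)],[np.sin(a),np.cos(a)]])@r
    print(k,(R.T@np.r_[q-p0,0]/.5).round(3),-a/.5)
E
```

```text
time_s: 4.15
position: [0.4789, -0.1017, 0.1483]
tool_rot: [-0.187, 0.982, -0.0, 0.0]
contact_force: [3.0, 3.7, -6.6]
gripper_width: 0.0204
gripper_force: 49.1
[ 0.47886945 -0.10173653  0.14830569]
0.09510044312843606 -157.92767439349808
1 [-0.001  0.021 -0.   ] 0.2181661564992912
2 [-0.004  0.041 -0.   ] 0.4363323129985824
3 [-0.009  0.061 -0.   ] 0.6544984694978736
4 [-0.017  0.081 -0.   ] 0.8726646259971648
5 [-0.027  0.099 -0.   ] 1.090830782496456
6 [-0.038  0.116 -0.   ] 1.3089969389957472
7 [-0.051  0.132 -0.   ] 1.5271630954950384
8 [-0.066  0.146  0.   ] 1.7453292519943295
```

```bash
python3 -m jog '[{"translation":[0,0.01,0],"angular":[0,0,0.109],"gripper":0.1},{"translation":[-0.001,0.021,0],"angular":[0,0,0.218],"gripper":0.1},{"translation":[-0.0025,0.031,0],"angular":[0,0,0.327],"gripper":0.1},{"translation":[-0.004,0.041,0],"angular":[0,0,0.436],"gripper":0.1},{"translation":[-0.0065,0.051,0],"angular":[0,0,0.545],"gripper":0.1},{"translation":[-0.009,0.061,0],"angular":[0,0,0.654],"gripper":0.1},{"translation":[-0.013,0.071,0],"angular":[0,0,0.764],"gripper":0.1},{"translation":[-0.017,0.081,0],"angular":[0,0,0.873],"gripper":0.1}]'
```

```text
time_s: 5.2
position: [0.4717, -0.0613, 0.1483]
tool_rot: [0.031, 1.0, -0.0, 0.0]
contact_force: [3.9, 1.3, -7.3]
gripper_width: 0.0203
gripper_force: 49.1
```

View pics/s2.png

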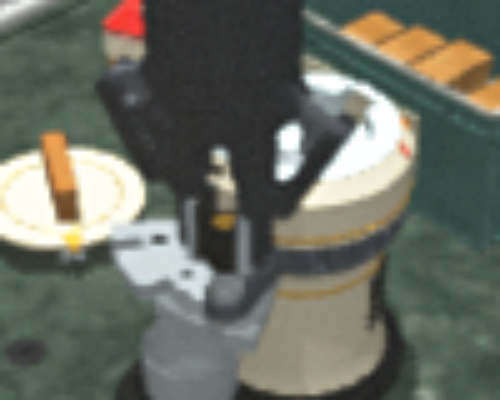

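The picture shows the knob held between the pads and raised, and the swing ran with low forces. I'll swing on another 25°.

```bash
python3 -m jog '[{"translation":[0,0.01,0],"angular":[0,0,0.109],"gripper":0.1},{"translation":[-0.001,0.021,0],"angular":[0,0,0.218],"gripper":0.1},{"translation":[-0.0025,0.031,0],"angular":[0,0,0.327],"gripper":0.1},{"translation":[-0.004,0.041,0],"angular":[0,0,0.436],"gripper":0.1},{"translation":[-0.0065,0.051,0],"angular":[0,0,0.545],"gripper":0.1},{"translation":[-0.009,0.061,0],"angular":[0,0,0.654],"gripper":0.1},{"translation":[-0.013,0.071,0],"angular":[0,0,0.764],"gripper":0.1},{"translation":[-0.017,0.081,0],"angular":[0,0,0.873],"gripper":0.1}]'
python3 -c "
from h import *
s=get_state();r=s['position'][:2]-[.567,-.066];print(s['position'],s['torque'],np.hypot(*r),np.degrees(np.arctan2(r[1],r[0]))%360)"
```

```text
time_s: 6.2
position: [0.4823, -0.0214, 0.1483]
tool_rot: [0.247, 0.969, -0.0, -0.0]
contact_force: [2.7, 1.8, -7.9]
gripper_width: 0.0204
gripper_force: 49.1
[ 0.48225948 -0.0214382   0.14826505] [ 0.42321426 -0.53677848  0.28282988] 0.09574293377532832 152.26183507912634
```

```bash
python3 -m jog '[{"translation":[0,0,0],"angular":[0,0,0],"gripper":0.1},{"translation":[0,0.001,0.006],"angular":[0,0,0],"gripper":0.1},{"translation":[0,0.001,0.012],"angular":[0,0,0],"gripper":0.1},{"translation":[0,0.001,0.018],"angular":[0,0,0],"gripper":0.1},{"translation":[0,0.001,0.022],"angular":[0,0,0],"gripper":0.1},{"translation":[0,0.001,0.023],"angular":[0,0,0],"gripper":0.1},{"translation":[0,0.001,0.023],"angular":[0,0,0],"gripper":0.1},{"translation":[0,0.001,0.023],"angular":[0,0,0],"gripper":0.1}]'
```

```text
time_s: 7.2
position: [0.483, -0.0204, 0.1381]
tool_rot: [0.247, 0.969, 0.001, 0.0]
contact_force: [-1.7, 3.6, 10.2]
gripper_width: 0.0205
gripper_force: 51.2
```

```bash
python3 -m jog '[{"translation":[0,0.001,0],"angular":[0,0,0],"gripper":0.5},{"translation":[0,0.001,0],"angular":[0,0,0],"gripper":0.5},{"translation":[0,0.001,0],"angular":[0,0,0],"gripper":0.5},{"translation":[0,0,-0.06],"angular":[0,0,0],"gripper":0.5},{"translation":[0,0,-0.15],"angular":[0,0,0],"gripper":0.5},{"translation":[0,0,-0.22],"angular":[0,0,0.1],"gripper":0.7},{"translation":[0,0,-0.24],"angular":[0,0,0.3],"gripper":0.8},{"translation":[0,0,-0.24],"angular":[0,0,0.4],"gripper":0.8}]'
python3 - <<'E'
from h import *
s=get_state();p,d=snapshot("wrist");P=cloud("wrist",d,s);np.save("pics/w2.npy",P);cv2.imwrite("pics/w2.png",p)
X=P.reshape(-1,3)
m=(np.linalg.norm(X[:,:2]-[.482,-.021],axis=1)<.03)&(X[:,2]>.145)&(X[:,2]<.172)
K=X[m];print(len(K),np.median(K,0),cv2.minEnclosingCircle(K[:,:2].astype(np.float32)))
m=(np.linalg.norm(X[:,:2]-[.567,-.066],axis=1)<.075)&(X[:,2]>.152)&(X[:,2]<.168)
K=X[m];print(len(K),fitcirc(K),cv2.minEnclosingCircle(K[:,:2].astype(np.float32)))
E
```

```text
time_s: 8.2
position: [0.4832, -0.0209, 0.2578]
tool_rot: [0.343, 0.939, 0.0, 0.001]
contact_force: [0.0, 0.7, -0.1]
gripper_width: 0.0683
gripper_force: 0.0
542 [ 0.48119078 -0.01988425  0.15349513] ((0.48254328966140747, -0.020725512877106667), 0.011678681708872318)
5050 (array([ 0.55960533, -0.06284342]), np.float64(0.04722588037998091)) ((0.5647907257080078, -0.06538057327270508), 0.06116826459765434)
```

View pics/w2.png

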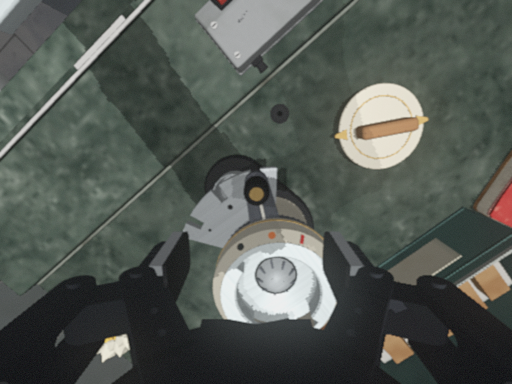

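The knob top is at z 0.1535, the same as at the start, so the pin is home in the coarse notch. The lid is at (382,127) with its bar clearly visible.

```bash
python3 - <<'E'
from h import *
X=np.load("pics/w2.npy").reshape(-1,3)
near=lambda z0,z1:X[(np.linalg.norm(X[:,:2]-[.547,.128],axis=1)<.075)&(X[:,2]>z0)&(X[:,2]<z1)]
K=near(.014,.03);print(len(K),cv2.minEnclosingCircle(K[:,:2].astype(np.float32)))
K=near(.047,.058);print(len(K),np.median(K[:,2]),cv2.minAreaRect((K[:,:2]*1000).astype(np.float32)))
go([.547,.128,.16],-28.8)
E
```

```text
4771 ((0.5452053546905518, 0.13036151230335236), 0.05760439485311508)
784 0.05141199486150637 ((544.5034790039062, 129.96287536621094), (64.8043212890625, 16.126554489135742), 60.86222457885742)
tr [0.094 0.31  0.195] ang [2.000e-03 1.000e-03 2.745e+00]
```

```bash
python3 -m jog '[{"translation":[0.01,0.03,0],"angular":[0,0,0.1],"gripper":0.8},{"translation":[0.02,0.08,0],"angular":[0,0,0.23],"gripper":0.8},{"translation":[0.04,0.13,0],"angular":[0,0,0.36],"gripper":0.8},{"translation":[0.05,0.18,0],"angular":[0,0,0.49],"gripper":0.8},{"translation":[0.07,0.23,0],"angular":[0,0,0.62],"gripper":0.8},{"translation":[0.08,0.27,0.02],"angular":[0,0,0.75],"gripper":0.8},{"translation":[0.09,0.31,0.04],"angular":[0,0,0.88],"gripper":0.8},{"translation":[0.094,0.312,0.06],"angular":[0,0,1.0],"gripper":0.8}]'
python3 -m jog '[{"translation":[0,0,0.02],"angular":[0,0,0.15],"gripper":0.8},{"translation":[0,0,0.04],"angular":[0,0,0.3],"gripper":0.8},{"translation":[0,0,0.06],"angular":[0,0,0.45],"gripper":0.8},{"translation":[0,0,0.08],"angular":[0,0,0.6],"gripper":0.8},{"translation":[0,0,0.1],"angular":[0,0,0.7],"gripper":0.8},{"translation":[0,0,0.12],"angular":[0,0,0.8],"gripper":0.8},{"translation":[0,0,0.13],"angular":[0,0,0.9],"gripper":0.8},{"translation":[0,0,0.135],"angular":[0,0,1.0],"gripper":0.8}]'
python3 -c "
from h import *
go([.546,.129,.16],-29.1)"
```

```text
time_s: 9.25
position: [0.5472, 0.1308, 0.2258]
tool_rot: [0.563, 0.826, -0.0, -0.0]
contact_force: [-0.8, -0.5, -0.4]
gripper_width: 0.0681
gripper_force: 0.0
time_s: 10.25
position: [0.5469, 0.1291, 0.159]
tool_rot: [0.752, 0.66, -0.0, -0.0]
contact_force: [0.6, -0.4, -0.5]
gripper_width: 0.0686
gripper_force: 0.0
tr [-0.    -0.002 -0.002] ang [-0.     0.     0.756]
```

```bash
python3 -m jog '[{"translation":[0,0,0],"angular":[0,0,0.15],"gripper":0.7},{"translation":[0,0,0],"angular":[0,0,0.3],"gripper":0.7},{"translation":[0,0,0],"angular":[0,0,0.45],"gripper":0.7},{"translation":[0,0,0],"angular":[0,0,0.6],"gripper":0.7},{"translation":[0,0,0],"angular":[0,0,0.7],"gripper":0.7},{"translation":[0,0,0],"angular":[0,0,0.756],"gripper":0.7},{"translation":[0,0,0],"angular":[0,0,0.756],"gripper":0.7},{"translation":[0,0,0],"angular":[0,0,0.756],"gripper":0.7}]'
python3 - <<'E'
from h import *
s=get_state();p,d=snapshot("wrist");P=cloud("wrist",d,s);cv2.imwrite("pics/w3.png",p)
X=P.reshape(-1,3)
near=lambda z0,z1:X[(np.linalg.norm(X[:,:2]-[.546,.129],axis=1)<.075)&(X[:,2]>z0)&(X[:,2]<z1)]
K=near(.047,.058);print(len(K),np.median(K[:,2]),cv2.minAreaRect((K[:,:2]*1000).astype(np.float32)))
K=near(.014,.03);print(len(K),cv2.minEnclosingCircle(K[:,:2].astype(np.float32)))
go([.546,.129,.037],-29.1)
E
```

```text
time_s: 11.25
position: [0.547, 0.1291, 0.1594]
tool_rot: [0.861, 0.508, 0.0, -0.0]
contact_force: [-0.7, -0.1, -0.4]
gripper_width: 0.06
gripper_force: 0.0
1273 0.051371575820389453 ((545.4785766601562, 131.3043670654297), (64.1054458618164, 15.418911933898926), 60.89130783081055)
7678 ((0.5450184345245361, 0.13096883893013), 0.05750451236963272)
tr [-0.001 -0.002  0.245] ang [ 0.    -0.     0.006]
```

```bash
python3 -m jog '[{"translation":[0.002,-0.004,0.08],"angular":[0,0,0.006],"gripper":0.7},{"translation":[0.002,-0.004,0.15],"angular":[0,0,0.006],"gripper":0.7},{"translation":[0.002,-0.004,0.21],"angular":[0,0,0.006],"gripper":0.7},{"translation":[0.002,-0.004,0.243],"angular":[0,0,0.006],"gripper":0.5},{"translation":[0.002,-0.004,0.243],"angular":[0,0,0.006],"gripper":0},{"translation":[0.002,-0.004,0.243],"angular":[0,0,0.006],"gripper":0},{"translation":[0.002,-0.004,0.243],"angular":[0,0,0.006],"gripper":0},{"translation":[0.002,-0.004,0.243],"angular":[0,0,0.006],"gripper":0}]' 80
```

```text
time_s: 12.3
position: [0.546, 0.1312, 0.0384]
tool_rot: [0.862, 0.507, 0.001, 0.0]
contact_force: [0.1, 1.0, 2.3]
gripper_width: 0.0143
gripper_force: 79.3
```

```bash
python3 - <<'E'
from h import *
for n in("scene","side"):
    X=cloud(n,np.load(f"pics/{n}0.npy")).reshape(-1,3)
    m=(X[:,0]>.45)&(X[:,0]<.75)&(X[:,1]>-.16)&(X[:,1]<.22)&(X[:,2]>.07)&(X[:,2]<.5)
    K=X[m];K=K[np.linalg.norm(K[:,:2]-[.5675,-.066],axis=1)>.08]
    for z in(.1,.15,.2):
        k=K[K[:,2]>z];print(n,z,len(k),k.min(0).round(3) if len(k) else '',k.max(0).round(3) if len(k) else '')
go([.5665,-.0658,.26],-94.3)
E
```

```text
scene 0.1 496 [ 0.461 -0.123  0.1  ] [0.749 0.165 0.155]
scene 0.15 40 [ 0.469 -0.112  0.15 ] [ 0.487 -0.091  0.155]
scene 0.2 0  
side 0.1 96 [ 0.47  -0.123  0.1  ] [ 0.747 -0.052  0.158]
side 0.15 22 [ 0.471 -0.112  0.15 ] [ 0.493 -0.093  0.158]
side 0.2 0  
tr [-0.324  0.228 -0.443] ang [ 0.000e+00 -2.000e-03  2.276e+00]
```

```bash
python3 -m jog '[{"translation":[0,0,-0.05],"angular":[0,0,0],"gripper":0},{"translation":[0,0,-0.13],"angular":[0,0,0.1],"gripper":0},{"translation":[0,0,-0.22],"angular":[0,0,0.2],"gripper":0},{"translation":[0,0,-0.31],"angular":[0,0,0.32],"gripper":0},{"translation":[-0.02,0.01,-0.38],"angular":[0,0,0.45],"gripper":0},{"translation":[-0.05,0.03,-0.42],"angular":[0,0,0.58],"gripper":0},{"translation":[-0.1,0.07,-0.44],"angular":[0,0,0.7],"gripper":0},{"translation":[-0.15,0.1,-0.44],"angular":[0,0,0.8],"gripper":0}]'
python3 -c "
from h import *
go([.5665,-.0658,.26],-94.3)"
```

```text
time_s: 13.3
position: [0.5535, 0.0403, 0.2591]
tool_rot: [0.946, 0.325, 0.001, 0.0]
contact_force: [-0.3, -0.4, -1.6]
gripper_width: 0.0145
gripper_force: 78.9
tr [-0.11   0.183 -0.002] ang [ 1.000e-03 -5.000e-03  1.473e+00]
```

```bash
python3 -m jog '[{"translation":[-0.02,0.03,0],"angular":[0,0,0.13],"gripper":0},{"translation":[-0.04,0.07,0],"angular":[0,0,0.26],"gripper":0},{"translation":[-0.06,0.1,0],"angular":[0,0,0.39],"gripper":0},{"translation":[-0.08,0.13,0],"angular":[0,0,0.52],"gripper":0},{"translation":[-0.09,0.16,0],"angular":[0,0,0.65],"gripper":0},{"translation":[-0.1,0.175,0],"angular":[0,0,0.77],"gripper":0},{"translation":[-0.105,0.18,0],"angular":[0,0,0.88],"gripper":0},{"translation":[-0.107,0.181,0],"angular":[0,0,0.95],"gripper":0}]'
python3 -c "
from h import *
go([.5665,-.0658,.225],-94.3)"
```

```text
time_s: 14.3
position: [0.5664, -0.0633, 0.2577]
tool_rot: [0.996, 0.092, -0.0, -0.0]
contact_force: [-0.5, 0.3, -0.3]
gripper_width: 0.0143
gripper_force: 78.9
tr [-0.001  0.005  0.065] ang [-0.     0.001  0.52 ]
```

```bash
python3 -m jog '[{"translation":[-0.001,0.004,0.01],"angular":[0,0,0.12],"gripper":0},{"translation":[-0.001,0.004,0.02],"angular":[0,0,0.24],"gripper":0},{"translation":[-0.001,0.004,0.03],"angular":[0,0,0.36],"gripper":0},{"translation":[-0.001,0.004,0.04],"angular":[0,0,0.45],"gripper":0},{"translation":[-0.001,0.004,0.05],"angular":[0,0,0.52],"gripper":0},{"translation":[-0.001,0.004,0.06],"angular":[0,0,0.52],"gripper":0},{"translation":[-0.001,0.004,0.065],"angular":[0,0,0.52],"gripper":0},{"translation":[-0.001,0.004,0.065],"angular":[0,0,0.52],"gripper":0}]'
python3 - <<'E'
from h import *
s=get_state();print(s["position"],np.degrees(np.arctan2(*Ro.from_quat(s["tool_rot"]).as_matrix()[1::-1,1])))
ims=[]
for n in("scene","side","wrist"):
    p,d=snapshot(n);P=cloud(n,d,s);X=P.reshape(-1,3);I=p.reshape(-1,3).astype(int)
    if n!="wrist":
        u,v=dict(scene=(250,188),side=(230,170))[n];ims.append(cv2.resize(p[v-40:v+50,u-50:u+50],None,fx=4,fy=4,interpolation=2))
    for z0,z1 in((.152,.163),(.2,.216)):
        m=(np.linalg.norm(X[:,:2]-[.567,-.066],axis=1)<.07)&(X[:,2]>z0)&(X[:,2]<z1)&(I.max(1)>120)
        K=X[m]
        if len(K)>5:print(n,z0,len(K),cv2.minEnclosingCircle(K[:,:2].astype(np.float32)))
cv2.imwrite("pics/s4.png",np.hstack(ims))
E
```

```text
time_s: 15.3
position: [0.5662, -0.0652, 0.2252]
tool_rot: [0.999, -0.036, -0.0, -0.0]
contact_force: [-0.3, 0.6, -0.9]
gripper_width: 0.0142
gripper_force: 78.9
[ 0.56622416 -0.06518615  0.2251503 ] -94.13295701277016
scene 0.152 312 ((0.5667356252670288, -0.0675642192363739), 0.06086152046918869)
scene 0.2 495 ((0.567123293876648, -0.06593862175941467), 0.058459602296352386)
side 0.152 208 ((0.5719590783119202, -0.06819647550582886), 0.06242189183831215)
side 0.2 367 ((0.5701436400413513, -0.06700897216796875), 0.05502719059586525)
wrist 0.152 1962 ((0.5828678607940674, -0.06619510799646378), 0.05858537554740906)
wrist 0.2 14902 ((0.5654361248016357, -0.06442192941904068), 0.057793162763118744)
```

View pics/s4.png

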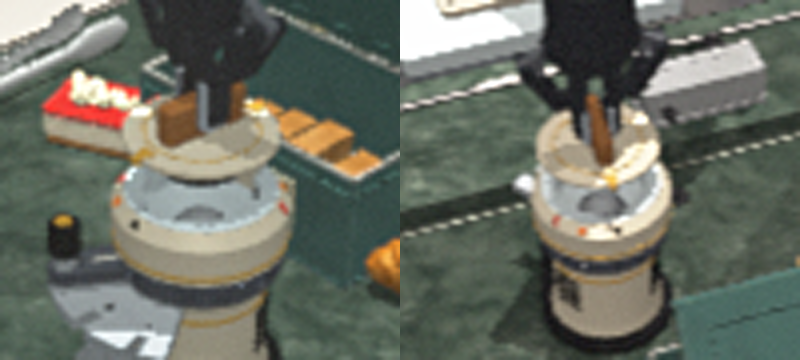

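The crops show the lid level above the mouth with its pointers lined up on the black entry dots, about 1.5 mm too far in +y. I'll correct that and lower it.

```bash
python3 -m jog '[{"translation":[0.001,0.003,0.01],"angular":[0,0,0],"gripper":0},{"translation":[0.001,0.003,0.02],"angular":[0,0,0],"gripper":0},{"translation":[0.001,0.003,0.03],"angular":[0,0,0],"gripper":0},{"translation":[0.001,0.003,0.036],"angular":[0,0,0],"gripper":0},{"translation":[0.001,0.003,0.042],"angular":[0,0,0],"gripper":0},{"translation":[0.001,0.003,0.048],"angular":[0,0,0],"gripper":0},{"translation":[0.001,0.003,0.054],"angular":[0,0,0],"gripper":0},{"translation":[0.001,0.003,0.058],"angular":[0,0,0],"gripper":0}]'
python3 -c "
from h import *
s=get_state();print(s['position'],s['contact_force'],s['torque'])"
```

```text
time_s: 16.45
position: [0.5667, -0.0667, 0.1961]
tool_rot: [0.999, -0.036, -0.0, -0.0]
contact_force: [0.2, 0.0, -0.8]
gripper_width: 0.0148
gripper_force: 78.9
[ 0.56665664 -0.06672044  0.19611097] [ 0.17062575  0.00873436 -0.8122503 ] [ 0.01909291  0.03607484 -0.01450385]
```

```bash
python3 -m jog '[{"translation":[0,0,0.004],"angular":[0,0,0],"gripper":0},{"translation":[0,0,0.008],"angular":[0,0,0],"gripper":0},{"translation":[0,0,0.012],"angular":[0,0,0],"gripper":0},{"translation":[0,0,0.016],"angular":[0,0,0],"gripper":0},{"translation":[0,0,0.019],"angular":[0,0,0],"gripper":0},{"translation":[0,0,0.022],"angular":[0,0,0],"gripper":0},{"translation":[0,0,0.024],"angular":[0,0,0],"gripper":0},{"translation":[0,0,0.024],"angular":[0,0,0],"gripper":0}]'
python3 -c "
from h import *
s=get_state();print(s['position'],s['contact_force'],s['torque'])"
```

```text
time_s: 17.45
position: [0.5667, -0.0667, 0.1854]
tool_rot: [0.999, -0.036, 0.0, -0.001]
contact_force: [-3.6, 2.4, 8.0]
gripper_width: 0.0145
gripper_force: 80.2
[ 0.56666991 -0.06670641  0.18544098] [-3.63360928  2.37271706  8.00967826] [ 0.24942192  0.57313318 -0.05492892]
```

```bash
python3 -m jog '[{"translation":[0,0,0],"angular":[0,0,0.12],"gripper":0},{"translation":[0,0,0],"angular":[0,0,0.24],"gripper":0},{"translation":[0,0,0],"angular":[0,0,0.36],"gripper":0},{"translation":[0,0,0],"angular":[0,0,0.48],"gripper":0},{"translation":[0,0,0],"angular":[0,0,0.6],"gripper":0},{"translation":[0,0,0],"angular":[0,0,0.72],"gripper":0},{"translation":[0,0,0],"angular":[0,0,0.84],"gripper":0},{"translation":[0,0,0],"angular":[0,0,0.95],"gripper":0}]'
python3 -c "
from h import *
s=get_state();print(s['position'],s['contact_force'],s['torque'],np.degrees(np.arctan2(*Ro.from_quat(s['tool_rot']).as_matrix()[1::-1,1])))"
```

```text
time_s: 18.45
position: [0.5684, -0.0667, 0.1855]
tool_rot: [0.963, -0.27, 0.002, -0.0]
contact_force: [2.2, 0.8, 4.8]
gripper_width: 0.0142
gripper_force: 79.7
[ 0.56840281 -0.06669907  0.18546671] [2.20550894 0.81946879 4.81234439] [ 0.04592301 -0.20510373  0.27023843] -121.3659628213214
```

```bash
python3 -m jog '[{"translation":[0,0,0],"angular":[0,0,0.05],"gripper":0},{"translation":[0,0,0.001],"angular":[0,0,0.1],"gripper":0},{"translation":[0,0,0.001],"angular":[0,0,0.1],"gripper":0},{"translation":[0,0,0.001],"angular":[0,0,0.1],"gripper":0},{"translation":[0,0,0.001],"angular":[0,0,0.1],"gripper":0},{"translation":[0,0,0.001],"angular":[0,0,0.1],"gripper":0},{"translation":[0,0,0.001],"angular":[0,0,0.1],"gripper":0},{"translation":[0,0,0.001],"angular":[0,0,0.1],"gripper":0}]'
python3 - <<'E'
from h import *
s=get_state();print(s['position'],s['contact_force'],s['torque'],s['joint_velocities'].round(3),np.degrees(np.arctan2(*Ro.from_quat(s['tool_rot']).as_matrix()[1::-1,1])))
ims=[]
for n in("scene","side"):
    p,d=snapshot(n);X=cloud(n,d,s).reshape(-1,3);u,v=dict(scene=(250,195),side=(230,175))[n];ims.append(cv2.resize(p[v-35:v+35,u-35:u+35],(400,400),interpolation=2))
    K=X[(np.linalg.norm(X[:,:2]-[.567,-.066],axis=1)<.06)&(X[:,2]>.168)&(X[:,2]<.176)];print(n,len(K),np.median(K[:,2]),cv2.minEnclosingCircle(K[:,:2].astype(np.float32)))
    K=X[(np.linalg.norm(X[:,:2]-[.482,-.021],axis=1)<.02)&(X[:,2]>.145)&(X[:,2]<.172)];print("knob",len(K),K.mean(0))
cv2.imwrite("pics/s5.png",np.hstack(ims))
E
```

```text
time_s: 19.45
position: [0.5685, -0.0667, 0.1854]
tool_rot: [0.956, -0.293, 0.002, -0.001]
contact_force: [1.8, 1.3, 8.9]
gripper_width: 0.0139
gripper_force: 80.2
[ 0.56851608 -0.06669822  0.18544824] [1.75546074 1.30898406 8.85505019] [ 0.23065633 -0.03294116  0.14215416] [ 0.     0.002  0.001 -0.001  0.001 -0.     0.001] -124.13302392447693
scene 451 0.17016436770674787 ((0.5683895349502563, -0.06785948574542999), 0.056085336953401566)
knob 48 [ 0.48186467 -0.02483989  0.15099068]
side 287 0.17068395868623026 ((0.5734004378318787, -0.06913761794567108), 0.05329645797610283)
knob 5 [ 0.48771204 -0.01732101  0.15475864]
```

View pics/s5.png

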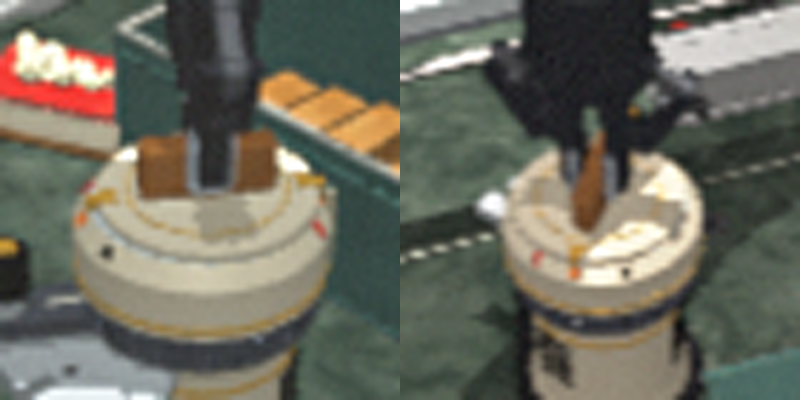

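Both views show the brass pointers at the orange dots and the flange flat on the rim (top at 0.170, expected 0.171). The arm is at rest, so I'm handing in.

```bash
python3 -c "
from cell import finish_job
print(finish_job())"
```

```text
the job is handed in; nothing more can be done
None
```

The job is handed in at 19.5 s (no verdict was returned): the setting arm is at the coarse notch with the pin home, and the lid is fully down and still gripped, with its pointers at the orange pulse dots and short of the lock; I kept clear of the pastries and tongs but did not re-measure their positions.

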